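# Clear the ear defenders and present a specimen slide at the light pad

## Robot

A 6-joint arm with a two-finger parallel gripper is mounted at the origin on the work surface. World frame = base frame: x ahead of the robot, y to its left, z up, the work surface at z = 0. Lengths are in m, angles in rad, forces in N, time in s.
With the tool pointing down it reaches from about 0.375 to 0.9 m from the base axis. Payload 3.1 kg.
Tool frame: the origin (TCP) lies on the centre line of the jaws, within the pads' length; the fingertips stand 25 mm ahead of it and the grasp point (between the pads) lies 6 mm ahead of it (robot.nose_length is the y of the fingertips in the tool frame, in m); y points along the fingers, z is the direction in which the jaws open and shut, and the axes are right-handed (so a half turn about y gives the same grasp; the last joint's range is limited). The gripper opens to 87 mm and grips with 3 to 60 N. Pads are 19 mm wide; open, the fingers measure 117 mm over their backs; the gripper's body (75 mm by 190 mm) begins 51 mm behind the grasp point.
Start: joints at [-1.286, 0.527, 1.433, -0, 1.181, -0.178], TCP at [0.28, -0.559, 0.248] pointing down, gripper open.
Joint ranges: [-3.08, 3.08], [-0.75, 2.2], [0.22, 2.44], [-1.43, 4.57], [0, 2.65], [-2.85, 2.85]. Speed limits (rad/s): [2.79, 2.79, 3.14, 3.14, 3.14, 3.14].

## Interface

Orientations are given as a unit quaternion [x, y, z, w].
In Python, from rig import robot, eyes, ticket gives the robot as it stands.
- The arm moves only by the tool play_rows, never from a script. Its argument "series" is a list of rows, each a list of 7 numbers: the opening, from 0 (shut) to 1 (fully open), then the shift along the tool's x, y, z scaled (see below), then the turn, a rotation vector about the tool's x, y, z scaled (see below). In form: [[claw, dx, dy, dz, ax, ay, az], ...]. A call has 1 to 12 rows; each row shifts and turns the commanded pose from where the row before left it, along the tool's axes as they then stand; what a row does not reach is not made up. The controller multiplies each number of a shift by 100 mm and each number of a turn by 180 degrees. A row lasts 1/12 s, in which the tool goes at most 41.7 mm and 7.16 degrees, less where a joint would pass 70% of its speed; a pose out of reach is approached as far as the arm can. A call with a number of a shift or a turn outside -1 to 1 is refused whole. A call with a gripper value outside its range is refused whole. The fingers move at their own pace and stop on an object; "grip_force" is the grip in N (left out, the last holds). Time passes only in rows, so rows that do not move let the fingers close. It gives the time, the measured TCP pose, the force and the opening at its end, in the units of the state.
- robot.get_obs(): the state, without advancing time (a new reading comes with each control period).
- eyes.camera(name): name is "scene" or "top" or "wrist"; returns the picture (400x640x3 uint8, red, green, blue); there is no depth.
- eyes.camera_params(name): a dict with "K" (3x3 intrinsics, pixels), "rvec" (rotation vector, rad) and "tvec" (3), from world to camera coordinates, as OpenCV has them. Camera axes: x right, y down, z forward; pixel columns grow to the right and rows downward; lengths in m; the calibration is good to about 2 mm. A picture is of the moment at which its call begins: read the wrist's pose just before it. camera_params takes no time and is no camera call; for the wrist camera it gives the pose at the moment of the call.
- ticket.hand_in(): hands the job in, once; it reports no verdict.
The state is a dict: "time": time; "q": joint angles; "joint_velocities": joint speeds; "joint_torque": joint torques, N m; "position": TCP position; "tool_rot": TCP orientation; "ft_force": force on the tool from outside, world axes, zero at the start; "moment": the same for the moment, N m; "grip_width": finger opening in m.
Only numpy, scipy, OpenCV 4.12 (cv2) and the standard library are available. Lean on these libraries where they do the work, as an engineer would, in place of code of your own. Each camera call takes 0.05 s, during which the arm holds its last target.

## Task

Hang the ear defenders over the bar so that they straddle it and hang free, then take the notched slide they were standing over by its clear part, keeping your fingers off the frosted end. Finish holding it level, label up and still, about five centimetres above the light pad, with the notched frosted end over the centre of the pad and pointing the way the red arrow points. Do not put the slide down or let go at the end, and leave the other things on the table where they are.

Things in the scene. Friction and masses are not known exactly. Their poses are not given: they have to be found in the camera images.
- muffs_band (a point): Ear defenders, yellow cups, 220 g, 170 (own y) x 60 (own x) x 150 mm tall, standing on the cups, astride the slide, on the mat. Point: centre of the black headband pad, 30 (own x) x 64 (y) x 20 mm thick, flat underside 10 mm below, cup feet 140 mm below. Cups lie at own +y and -y, 96 mm gap; own z up. Grip across the 30 mm from above, fingertips above the underside so the bar can seat.
- rail_mid (a point): Middle of a fixed level steel bar, 14 mm thick, on two posts 260 mm apart with round feet 70 mm across, 10 mm high. Point on the bar's axis, 155 mm above the table; the bar runs along own y. Properly hung, the headband pad's underside rests on the bar (pad centre 17 mm above this point), one cup either side of the bar.
- slide_center (a point): Clear rigid slide, 100 (own x) x 44 (own y) x 7 mm, 45 g, lying label up on the mat under the ear defenders. Point: its centre. The last 30 mm to own +x is the whitish frosted end, with a yellow label on its top face and a 10 mm square notch at its +x +y corner. The rest is clear, with a brass button near the other end. Own z up out of the label. Grip across its 44 mm width.
- slide_label (a point): Centre of the slide's frosted end: 35 mm from the slide's centre towards own +x, half-way through the thickness.
- pad: Light pad fixed on the table: a black frame 110 by 110 mm, 16 mm high, with a white glowing square and a red dot at its centre. Origin: centre of its underside. A red arrow on it points along own +x, roughly away from the robot.
- mat: Green cutting mat, 310 by 340 by 3 mm, fixed on the table, on which the ear defenders and slide start. Origin: centre of its underside.
- blank: Bystander: a clear slide of the same size (100 by 44 by 7 mm) without frosted end, label or notch, lying on the table. Origin: centre of its underside, long side along own x.
- flask: Bystander: black flask, 68 mm in diameter, 210 mm tall. Origin: centre of its underside.
- brush: Bystander: hand brush 200 mm long lying on the table along own x. Origin: on its underside.
- tape: Bystander: orange roll of tape lying flat, 90 mm in diameter, 25 mm high. Origin: centre of its underside.
- jar: Bystander: amber jar, 60 mm in diameter, 80 mm tall. Origin: centre of its underside.
Mind the look-alikes: they are no part of the job. Leave any brown look-alike of the part that bears slide_center alone.

How it is judged:
By the outcome, as a careful person would: the job done as asked, in the order asked, and still so for the second after the job is handed in, while the arm keeps its last pose, push and grip.
It also fails if it takes over 64 s, if anything falls off the work surface, if the arm or the gripper's body presses on something with over 40 N, if the wrist force passes 120 N, or if a joint passes its speed limit or range.

## Working session

There is one attempt and no reset: what is moved stays moved. The work goes in short steps, Python scripts to look and compute and a tool call to move; the robot and the scene stay as the last step left them, time stands still between calls to the robot, and variables do not carry over. Pictures are saved under pics/ and viewed, and the job is handed in when it is done.

Besides the shell and the picture viewer there is one more tool, called after "Request:" as name(argument=value, ...), one argument or row to a line, values as JSON. play_rows: Moves the arm, as the interface text tells. Its arguments: {"type":"object","properties":{"series":{"type":"array","items":{"type":"array","items":{"type":"number"}}},"grip_force":{"type":"number"}},"required":["series"]}

```bash
ls -la; mkdir -p pics
python3 - <<'E'
from rig import robot, eyes, ticket
import cv2
o=robot.get_obs(); print(o)
for n in ["scene","top","wrist"]:
    p=eyes.camera_params(n); print(n,p)
    im=eyes.camera(n); cv2.imwrite(f"pics/{n}0.png",im[:,:,::-1])
E
```

```text
total 12
drwxr-xr-x  3 agent agent 4096 Dec  7 00:16 .
drwxr-xr-x 23 root  root  4096 Dec  7 00:16 ..
drwxr-xr-x  2 agent agent 4096 Dec  7 00:16 pics
{'time': 0.0, 'q': array([-1.28553205e+00,  5.28455862e-01,  1.43391529e+00,  1.19139263e-05,
        1.18136727e+00, -1.78519590e-01]), 'joint_velocities': array([ 0.0001876 ,  0.00049603, -0.00113313, -0.00043594,  0.00116558,
       -0.00051909]), 'joint_torque': array([-8.81493761e-04, -4.40043104e+01, -1.76592994e+01,  6.33865013e-02,
        5.83359227e-02, -1.48760337e-04]), 'position': array([ 0.27940888, -0.55830831,  0.24657377]), 'tool_rot': array([-0.16254166,  0.68893764, -0.68742209,  0.1624685 ]), 'ft_force': array([-0.83502702,  1.14737891, -0.94570102]), 'moment': array([-0.04958438,  0.01035135,  0.00955666]), 'grip_width': 0.0868882366431158}
scene {'K': array([[389.3167125 ,   0.        , 320.92919874],
       [  0.        , 389.3167125 , 196.69803653],
       [  0.        ,   0.        ,   1.        ]]), 'rvec': array([ 1.37991989,  1.89904217, -1.07906048]), 'tvec': array([ 0.27245598, -0.14289365,  1.50125142])}
top {'K': array([[465.94985426,   0.        , 318.10378226],
       [  0.        , 465.94985426, 208.44357215],
       [  0.        ,   0.        ,   1.        ]]), 'rvec': array([ 2.22721879, -2.1750438 ,  0.09066717]), 'tvec': array([-0.11834151,  0.52405856,  1.52100291])}
wrist {'K': array([[300.77847488,   0.        , 319.76768514],
       [  0.        , 300.77847488, 199.43269822],
       [  0.        ,   0.        ,   1.        ]]), 'rvec': array([-2.47804019,  1.53059265,  0.20600741]), 'tvec': array([-0.62547349, -0.03039683,  0.39176558])}
```

View pics/top0.png

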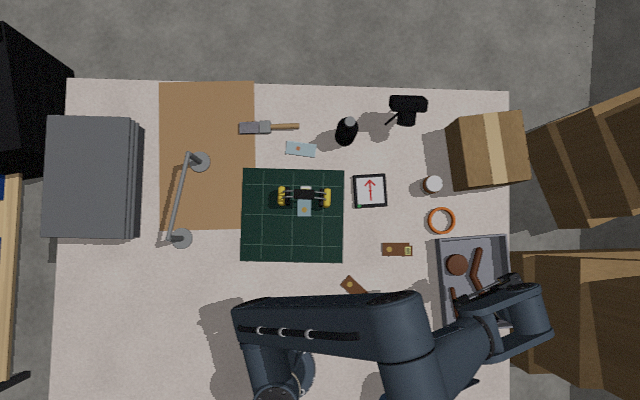

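View pics/scene0.png

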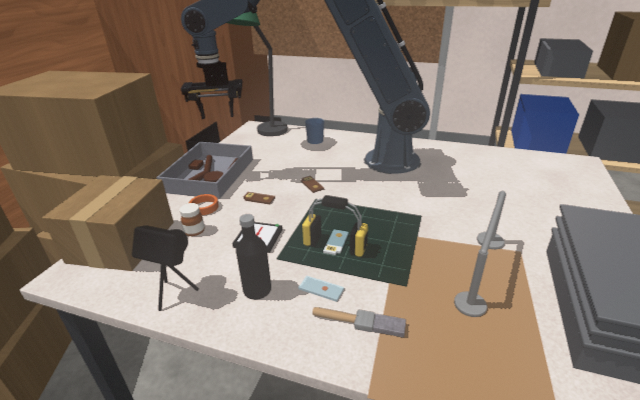

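View pics/wrist0.png

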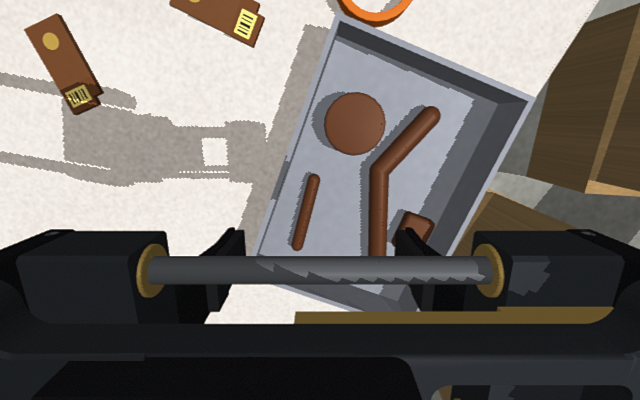

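The top view shows the ear defenders and slide at about (304,197), bar from (200,161) to (180,238), pad at (370,190), blank at (300,149), and brown look-alikes at (396,249) and (355,286). Next: a helper file and enlarged crops.

```bash
cat > h.py <<'E'
import numpy as np, cv2
from scipy.spatial.transform import Rotation as R
from rig import robot, eyes, ticket
def params(n):
    p=eyes.camera_params(n); return p["K"],cv2.Rodrigues(p["rvec"])[0],np.array(p["tvec"])
def ray(P,px):
    K,Rm,t=P; d=Rm.T@np.linalg.inv(K)@np.array([px[0],px[1],1.]); return -Rm.T@t,d/np.linalg.norm(d)
def onz(P,px,z):
    c,d=ray(P,px); return c+d*(z-c[2])/d[2]
def proj(P,X):
    K,Rm,t=P; x=(K@(Rm@np.atleast_2d(X).T+t[:,None])).T; return x[:,:2]/x[:,2:]
def tri(P1,p1,P2,p2):
    c1,d1=ray(P1,p1);c2,d2=ray(P2,p2)
    A=np.stack([d1,-d2],1); s=np.linalg.lstsq(A,c2-c1,rcond=None)[0]
    a=c1+s[0]*d1;b=c2+s[1]*d2; return (a+b)/2,np.linalg.norm(a-b)
E
python3 - <<'E'
from h import *
t=cv2.imread("pics/top0.png"); s=cv2.imread("pics/scene0.png")
def crop(im,x0,y0,w,h,k,n): cv2.imwrite(n,cv2.resize(im[y0:y0+h,x0:x0+w],None,fx=k,fy=k,interpolation=cv2.INTER_CUBIC))
crop(t,265,165,80,60,10,"pics/c1.png")
crop(t,150,140,75,112,5,"pics/c2.png")
crop(s,290,185,90,75,8,"pics/c3.png")
crop(t,345,165,50,50,10,"pics/c4.png")
P=params("top")
for px in [(304,197),(200,161),(180,238),(370,190),(300,149),(292,216),(243,168),(344,168)]: print(px,onz(P,px,0).round(3))
E
```

```text
(304, 197) [ 0.565 -0.058  0.   ]
(200, 161) [0.677 0.292 0.   ]
(180, 238) [0.419 0.348 0.   ]
(370, 190) [ 0.594 -0.279  0.   ]
(300, 149) [ 0.726 -0.041  0.   ]
(292, 216) [ 0.5  -0.02  0.  ]
(243, 168) [0.657 0.148 0.   ]
(344, 168) [ 0.666 -0.19   0.   ]
```

View pics/c1.png

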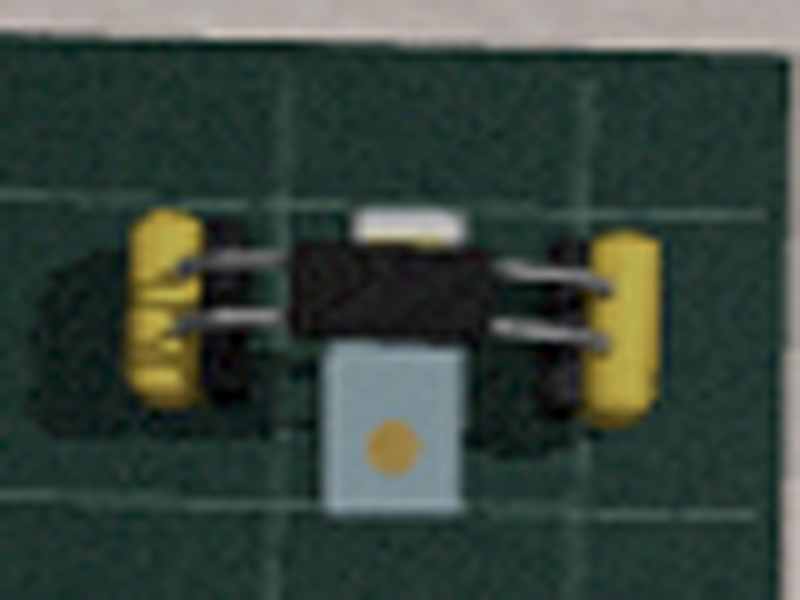

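View pics/c2.png

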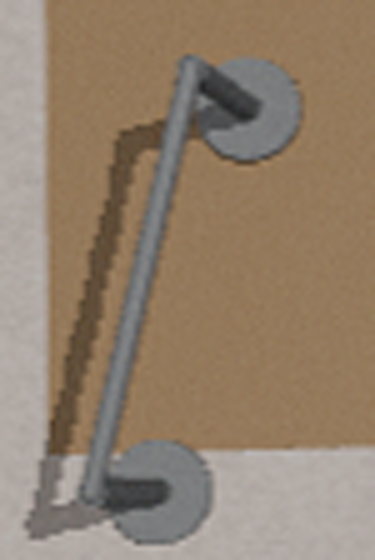

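View pics/c3.png

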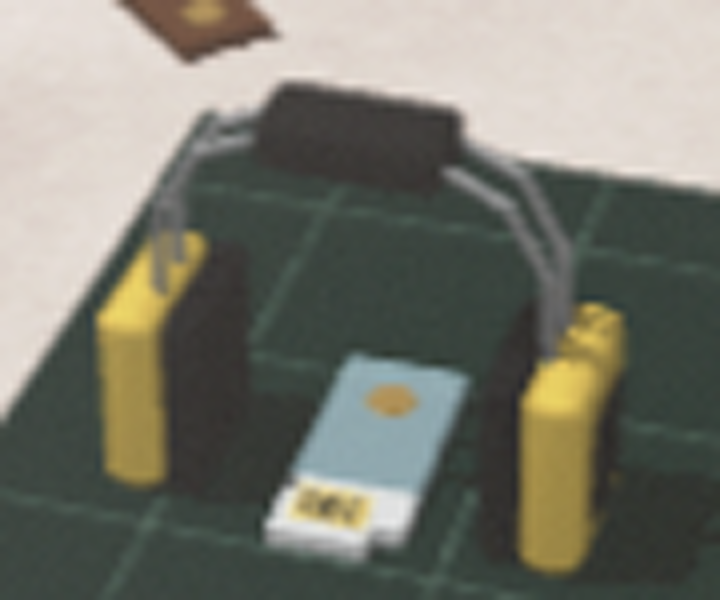

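View pics/c4.png

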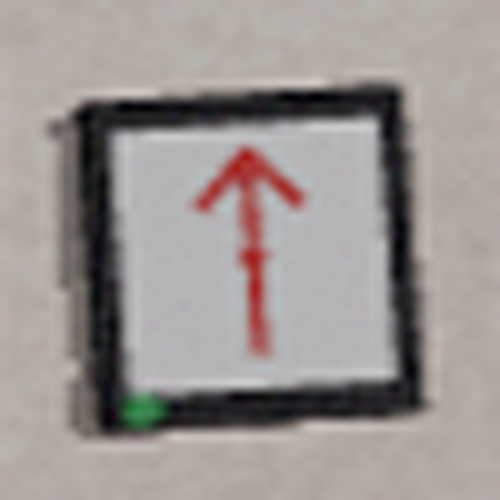

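Run:
```python
from h import *
t=cv2.imread("pics/top0.png"); s=cv2.imread("pics/scene0.png")
T=params("top");S=params("scene")
o=robot.get_obs(); M=R.from_quat(o["tool_rot"]).as_matrix(); print("tool axes cols\n",M.round(3))
hsv=cv2.cvtColor(t,cv2.COLOR_BGR2HSV)
def comp(mask,x0,y0,x1,y1,n=1):
    m=np.zeros_like(mask); m[y0:y1,x0:x1]=mask[y0:y1,x0:x1]
    k,l,st,c=cv2.connectedComponentsWithStats(m); i=np.argsort(-st[1:,4])[:n]+1
    return [(l==j).astype(np.uint8) for j in i]
def rect(m):
    c=max(cv2.findContours(m,cv2.RETR_EXTERNAL,cv2.CHAIN_APPROX_NONE)[0],key=cv2.contourArea); return cv2.minAreaRect(c),m.sum()
# cups yellow
y=cv2.inRange(hsv,(20,120,60),(35,255,255))
for m in comp(y,270,180,345,215,2): print("cup",rect(m))
# slide clear
b=cv2.inRange(hsv,(85,40,90),(110,140,255))
sm=comp(b,290,190,320,222)[0]; print("clear",rect(sm))
# black headband
k=(hsv[:,:,2]<45).astype(np.uint8)
hb=comp(k,293,187,316,201)[0]; print("band",rect(hb))
# pad
k2=(hsv[:,:,2]<70).astype(np.uint8); pm=comp(k2,345,165,395,215)[0]; print("pad",rect(pm))
w=rect(pm)[0]; print("pad ctr",onz(T,w[0],.016).round(4), [onz(T,p,.016).round(4) for p in cv2.boxPoints(w)])
red=cv2.inRange(hsv,(0,120,80),(8,255,255))|cv2.inRange(hsv,(172,120,80),(180,255,255))
rm=comp(red,350,170,392,212)[0]; v,u=np.nonzero(rm); 
pts=np.array([onz(T,(a,b),.016)[:2] for a,b in zip(u,v)]); print("red",pts.mean(0),len(pts), pts.min(0),pts.max(0))
# bar ends
for px in [((190+.5)/5+149.5,(65+.5)/5+139.5),((93+.5)/5+149.5,(495+.5)/5+139.5)]: print("barend",px,onz(T,px,.155).round(4))
for px in [(250,109),(160,493)]:
    px=((px[0]+.5)/5+149.5,(px[1]+.5)/5+139.5); print("foot",onz(T,px,.010).round(4))
w=rect(hb)[0]; print("band",onz(T,w[0],.153).round(4),[onz(T,p,.153).round(4) for p in cv2.boxPoints(w)])
# slide corners from crop c1: clear near corners (322,515),(463,512) ; frosted far (356,210)?(468,210)
for px in [(321,516),(464,514),(463,212),(352,212),(394,447)]:
    q=((px[0]+.5)/10+264.5,(px[1]+.5)/10+164.5); print("slide",onz(T,q,.010).round(4))
# arrow
for px in [(262,355),(243,145),(255,258)]:
    q=((px[0]+.5)/10+344.5,(px[1]+.5)/10+164.5); print("arrow",onz(T,q,.016).round(4))
# mats of height check: headband in scene
for px in [(273,150),(450,180),(462,115),(290,85)]:
    pass
print("scene band proj", proj(S,onz(T,w[0],.153)))
```

```text
tool axes cols
 [[-0.894 -0.     0.447]
 [-0.447  0.002 -0.894]
 [-0.    -1.    -0.002]]
cup (((326.5, 197.5), (19.0, 7.0), 90.0), np.uint64(127))
cup (((281.0, 195.5), (19.0, 6.0), 90.0), np.uint64(121))
clear (((303.5, 207.5), (17.0, 13.0), 90.0), np.uint64(192))
band (((304.6219482421875, 193.40243530273438), (22.086307525634766, 11.484880447387695), 6.34019136428833), np.uint64(208))
pad (((369.2782287597656, 190.4513702392578), (32.748600006103516, 32.68622589111328), 86.42366790771484), np.uint64(300))
pad ctr [ 0.5907 -0.2744  0.016 ] [array([ 0.6404, -0.2158,  0.016 ]), array([ 0.6501, -0.3245,  0.016 ]), array([ 0.5412, -0.3328,  0.016 ]), array([ 0.5318, -0.2246,  0.016 ])]
red [ 0.61800258 -0.27460833] 21 [ 0.60855887 -0.28977014] [ 0.62568317 -0.25985368]
barend (187.6, 152.6) [0.677  0.2933 0.155 ]
barend (168.2, 238.6) [0.4177 0.3404 0.155 ]
foot [0.6739 0.2907 0.01  ]
foot [0.4184 0.3397 0.01  ]
band [ 0.5629 -0.0613  0.153 ] [array([ 0.5484, -0.0268,  0.153 ]), array([ 0.583 , -0.0297,  0.153 ]), array([ 0.5773, -0.096 ,  0.153 ]), array([ 0.5427, -0.093 ,  0.153 ])]
slide [ 0.4999 -0.0356  0.01  ]
slide [ 0.5017 -0.0829  0.01  ]
slide [ 0.6021 -0.0802  0.01  ]
slide [ 0.6012 -0.0433  0.01  ]
slide [ 0.5233 -0.0592  0.01  ]
arrow [ 0.5589 -0.2798  0.016 ]
arrow [ 0.6288 -0.2723  0.016 ]
arrow [ 0.5911 -0.277   0.016 ]
scene band proj [[332.81942432 197.38917247]]
```

Request:
play_rows(
  series=[
    [1,0,-0.05,0,0,-0.036,0],
    [1,0,-0.05,0,0,-0.036,0],
    [1,0,-0.05,0,0,-0.036,0],
    [1,0,-0.05,0,0,-0.036,0],
    [1,0,-0.05,0,0,-0.036,0],
    [1,0,-0.05,0,0,-0.036,0],
    [1,0,-0.05,0,0,-0.036,0],
    [1,0,-0.05,0,0,-0.036,0],
    [1,0,-0.05,0,0,-0.036,0],
  ],
)

```text
time: 0.9
position: [0.2795, -0.5586, 0.2923]
tool_rot: [-0.479, 0.521, -0.52, 0.479]
ft_force: [-0.3, 0.4, 0.2]
grip_width: 0.0871
```

```bash
cat >> h.py <<'E'
def goto(p,jawyaw=None,zero=True):
    """print shift (units of 100mm) and turn (units 180deg) in present tool frame to reach TCP p with tool z at jawyaw, tool y down"""
    o=robot.get_obs(); M=R.from_quat(o["tool_rot"]).as_matrix(); x=o["position"]
    print("t",round(o["time"],2),"pos",x.round(4),"jaw yaw",np.degrees(np.arctan2(M[1,2],M[0,2])).round(2),"tilt",np.degrees(np.arccos(-M[2,1])).round(2),"w",round(o["grip_width"],4),"F",o["ft_force"].round(1))
    if p is not None: print("shift",(M.T@(np.array(p)-x)*10).round(3))
    if jawyaw is not None:
        a=np.radians(jawyaw); Z=np.array([np.cos(a),np.sin(a),0]);Y=np.array([0,0,-1.]);X=np.cross(Y,Z)
        G=np.stack([X,Y,Z],1); print("turn",(R.from_matrix(M.T@G).as_rotvec()/np.pi).round(4))
E
python3 -c "
from h import *
goto((0.50,-0.0605,0.30),-4.9)"
```

```text
t 0.9 pos [ 0.2795 -0.5586  0.2923] jaw yaw -4.79 tilt 0.06 w 0.0871 F [-0.3  0.4  0.2]
shift [-5.148 -0.072  1.781]
turn [ 0.0001  0.0006 -0.0003]
```

Request:
play_rows(
  series=[
    [1,-0.36,0,0.125,0,0,0],
    [1,-0.36,0,0.125,0,0,0],
    [1,-0.36,0,0.125,0,0,0],
    [1,-0.36,0,0.125,0,0,0],
    [1,-0.36,0,0.125,0,0,0],
    [1,-0.36,0,0.125,0,0,0],
    [1,-0.36,0,0.125,0,0,0],
    [1,-0.36,0,0.125,0,0,0],
    [1,-0.36,0,0.125,0,0,0],
    [1,-0.36,0,0.125,0,0,0],
    [1,-0.36,0,0.125,0,0,0],
    [1,-0.36,0,0.125,0,0,0],
  ],
)

```text
time: 1.9
position: [0.4677, -0.1401, 0.2925]
tool_rot: [-0.477, 0.522, -0.522, 0.477]
ft_force: [0.4, -0.1, 0.6]
grip_width: 0.0872
```

Request:
play_rows(
  series=[
    [1,-0.36,0,0.125,0,0,0],
    [1,-0.36,0,0.125,0,0,0],
    [1,0,0,0,0,0,0],
    [1,0,0,0,0,0,0],
  ],
)

```text
time: 2.23
position: [0.499, -0.0705, 0.2923]
tool_rot: [-0.479, 0.521, -0.521, 0.478]
ft_force: [-0.1, -0.9, -0.3]
grip_width: 0.0873
```

```bash
python3 -c "
from h import *
goto((0.562,-0.0605,0.30),-4.9)
P=params('wrist'); o=robot.get_obs(); M=R.from_quat(o['tool_rot']).as_matrix()
print('cam',-P[1].T@P[2], 'in tool',M.T@(-P[1].T@P[2]-o['position']),'axis in tool',M.T@P[1][2], M.T@P[1][0])
cv2.imwrite('pics/w1.png',eyes.camera('wrist')[:,:,::-1])"
```

```text
t 2.23 pos [ 0.499  -0.0705  0.2923] jaw yaw -4.84 tilt 0.03 w 0.0873 F [-0.1 -0.9 -0.3]
shift [-0.153 -0.077  0.619]
turn [0.0002 0.0004 0.    ]
cam [ 0.50692105 -0.0008879   0.4299408 ] in tool [-0.07005372 -0.13761174  0.00194984] axis in tool [2.59487400e-01 9.65746487e-01 1.14212436e-04] [ 3.26523435e-05 -1.27036762e-04  9.99999991e-01]
```

View pics/w1.png

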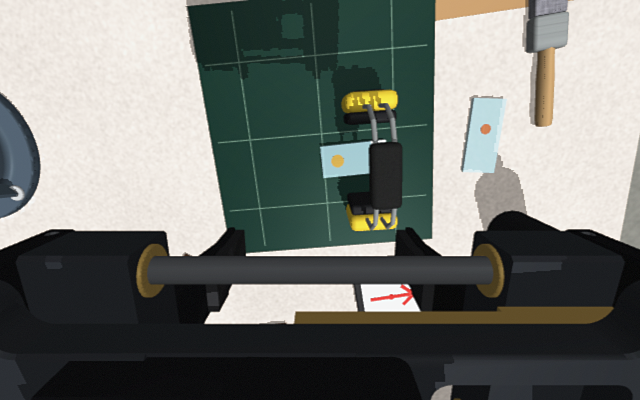

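The wrist view shows the headband pad at (386,175), vertical in the picture, with the slide's clear end at (345,160) beneath it. I'll measure the pad in this view and compare it with the top view.

Run:
```python
from h import *
im=cv2.imread("pics/w1.png"); P=params("wrist")
cv2.imwrite("pics/w1c.png",cv2.resize(im[80:240,310:430],None,fx=4.5,fy=4.5,interpolation=cv2.INTER_CUBIC)[:600])
hsv=cv2.cvtColor(im,cv2.COLOR_BGR2HSV)
k=((im.max(2)<50)&((im[:,:,1].astype(int)-im[:,:,2])<8)).astype(np.uint8); k[:138]=0;k[214:]=0;k[:,:364]=0;k[:,408:]=0
k=cv2.morphologyEx(k,cv2.MORPH_OPEN,np.ones((5,5)))
c=max(cv2.findContours(k,cv2.RETR_EXTERNAL,cv2.CHAIN_APPROX_NONE)[0],key=cv2.contourArea); r=cv2.minAreaRect(c); print(r)
b=cv2.boxPoints(r); w=np.array([onz(P,p,.153) for p in b]); print(w.round(4), w.mean(0).round(4))
e=[np.linalg.norm(w[i]-w[(i+1)%4]) for i in range(4)];print(np.round(e,4))
i=int(np.argmax(e)); d=w[(i+1)%4]-w[i]; d=d*np.sign(d[1]); print("own-x yaw",np.degrees(np.arctan2(-d[0],d[1])))
# cups
y=cv2.inRange(hsv,(20,120,60),(35,255,255))
for a,bb in ((80,115),(200,235)):
    m=np.zeros_like(y);m[a:bb,335:405]=y[a:bb,335:405]
    x,yy,ww,hh=cv2.boundingRect(m);print("cup",x,yy,ww,hh)
```

```text
((382.5, 175.5), (67.0, 37.0), 90.0)
[[ 0.5448 -0.0262  0.153 ]
 [ 0.5782 -0.0291  0.153 ]
 [ 0.5771 -0.0927  0.153 ]
 [ 0.5417 -0.0896  0.153 ]] [ 0.5605 -0.0594  0.153 ]
[0.0335 0.0636 0.0356 0.0635]
own-x yaw -0.9547392088406028
cup 341 89 57 24
cup 346 204 52 27
```

View pics/w1c.png

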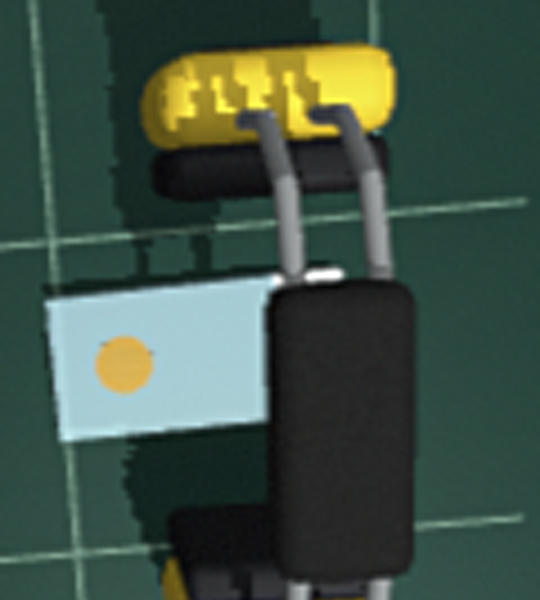

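Run:
```python
from h import *
P=params("wrist")
w=np.array([onz(P,p,.153) for p in [(369.6,143),(371,208),(401.6,208),(401.6,142.6)]]);print(w.round(4),w.mean(0))
for i,j in((1,0),(2,3)):
    d=w[j]-w[i];print(np.degrees(np.arctan2(-d[0],d[1])))
goto((*w.mean(0)[:2],.163),-4.9)
S=params("scene"); print(proj(S,[w.mean(0)]))
```

```text
[[ 0.5498 -0.0275  0.153 ]
 [ 0.5485 -0.0892  0.153 ]
 [ 0.5777 -0.0917  0.153 ]
 [ 0.5787 -0.0297  0.153 ]] [ 0.56368265 -0.05951347  0.153     ]
-1.2559354796992586
-0.925187704427753
t 2.28 pos [ 0.4986 -0.0719  0.2923] jaw yaw -4.97 tilt 0.05 w 0.0869 F [-0.5  0.5 -0.3]
shift [-0.18   1.292  0.638]
turn [ 0.0002 -0.0004  0.0001]
[[333.41139652 197.66326731]]
```

Run:
```python
from h import *
T=params("top");P=params("wrist")
for z in(.06,.09):
  for C,a,b in((T,(281.1,195.35),(327,197.3)),(P,(369.5,100),(372,215))):
    A=onz(C,a,z);B=onz(C,b,z);d=A-B;print(z,A.round(4),B.round(4),np.degrees(np.arctan2(-d[0],d[1])).round(2))
# red arrow wrist / mat edges
q=[onz(T,p,.153) for p in [(294.2,193.4-5+.5+0.4),(314.2,189.1+.3)]]
for a,b in(((297,245),(497,250)),((292,333),(493,340))):
    A,B=[onz(T,((p[0]+.5)/10+264.5,(p[1]+.5)/10+164.5),.153) for p in(a,b)];d=A-B;print("band edge",np.degrees(np.arctan2(-d[0],d[1])))
```

```text
0.06 [0.5633 0.0147 0.06  ] [ 0.5607 -0.1327  0.06  ] -1.01
0.06 [0.5663 0.0136 0.06  ] [ 0.5633 -0.1279  0.06  ] -1.2
0.09 [0.5607 0.0129 0.09  ] [ 0.5581 -0.1316  0.09  ] -1.01
0.09 [0.5615 0.0123 0.09  ] [ 0.5588 -0.1177  0.09  ] -1.2
band edge 0.01193805011966833
band edge -0.5758736446805967
```

The top and wrist views agree on a yaw of about -1.1° (from the cups) and a pad centre near (0.5625,-0.0600). I'll align first, then descend.

Request:
play_rows(
  series=[
    [1,0,0,0,0,-0.0215,0],
    [1,-0.03,0.1,0.2,0,0,0],
    [1,-0.03,0.1,0.2,0,0,0],
    [1,-0.03,0.1,0.2,0,0,0],
    [1,0,0,0,0,0,0],
    [1,0,0,0,0,0,0],
  ],
)

```text
time: 2.78
position: [0.5585, -0.0664, 0.2616]
tool_rot: [-0.495, 0.506, -0.505, 0.494]
ft_force: [-0.4, 0.1, -0.1]
grip_width: 0.0874
```

```bash
python3 -c "
from h import *
goto((0.5628,-0.0600,0.163),-1.1)"
```

```text
t 2.78 pos [ 0.5585 -0.0664  0.2616] jaw yaw -1.33 tilt 0.14 w 0.0874 F [-0.4  0.1 -0.1]
shift [-0.064  0.986  0.044]
turn [ 0.0008 -0.0013 -0.    ]
```

Request:
play_rows(
  series=[
    [1,-0.03,0.2,0.02,0,-0.001,0],
    [1,-0.03,0.2,0.02,0,0,0],
    [1,0,0.2,0,0,0,0],
    [1,0,0.2,0,0,0,0],
    [1,0,0.18,0,0,0,0],
    [1,0,0,0,0,0,0],
    [1,0,0,0,0,0,0],
  ],
)

```text
time: 3.37
position: [0.5617, -0.0596, 0.1645]
tool_rot: [-0.496, 0.506, -0.504, 0.495]
ft_force: [-0.1, 0.2, -0.7]
grip_width: 0.0874
```

```bash
python3 -c "
from h import *
goto((0.5628,-0.0600,0.163),-1.1)
cv2.imwrite('pics/w2.png',eyes.camera('wrist')[:,:,::-1])
s=eyes.camera('scene')[:,:,::-1];cv2.imwrite('pics/s2.png',cv2.resize(s[150:270,270:400],None,fx=5,fy=5,interpolation=cv2.INTER_CUBIC))"
```

```text
t 3.37 pos [ 0.5617 -0.0596  0.1645] jaw yaw -1.13 tilt 0.14 w 0.0874 F [-0.1  0.2 -0.7]
shift [0.003 0.015 0.011]
turn [ 0.0008 -0.0002 -0.0001]
```

View pics/w2.png

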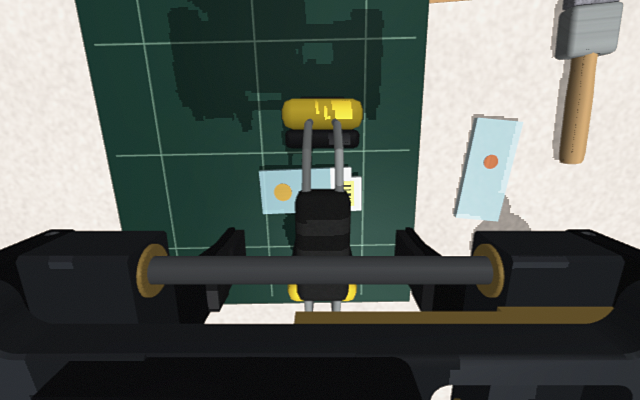

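View pics/s2.png

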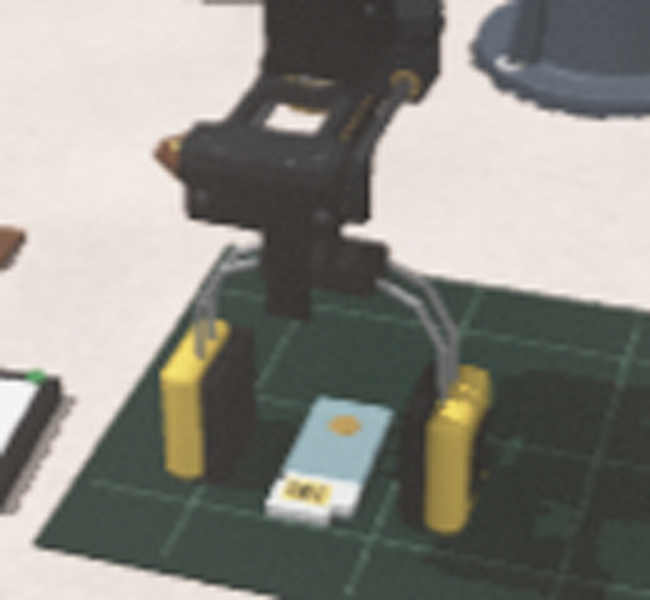

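Request:
play_rows(
  series=[
    [0,0,0.01,0.005,0,0,0],
    [0,0,0,0,0,0,0],
    [0,0,0,0,0,0,0],
    [0,0,0,0,0,0,0],
    [0,0,0,0,0,0,0],
    [0,0,0,0,0,0,0],
    [0,0,0,0,0,0,0],
    [0,0,0,0,0,0,0],
  ],
  grip_force=25,
)

```text
time: 4.13
position: [0.5636, -0.0588, 0.1635]
tool_rot: [-0.495, 0.505, -0.505, 0.495]
ft_force: [-0.3, 0.5, -0.7]
grip_width: 0.0415
```

Request:
play_rows(
  series=[
    [0,0,0,0,0,0,0],
    [0,0,0,0,0,0,0],
    [0,0,0,0,0,0,0],
    [0,0,0,0,0,0,0],
    [0,0,0,0,0,0,0],
  ],
)

```text
time: 4.55
position: [0.5635, -0.0589, 0.1635]
tool_rot: [-0.495, 0.505, -0.505, 0.495]
ft_force: [-0.3, 0.1, -0.8]
grip_width: 0.03
```

Request:
play_rows(
  series=[
    [0,0,-0.05,0,0,0,0],
    [0,0,-0.1,0,0,0,0],
    [0,0,-0.15,0,0,0,0],
    [0,0,-0.2,0,0,0,0],
    [0,0,-0.25,0,0,0,0],
    [0,0,-0.25,0,0,0,0],
    [0,0,-0.25,0,0,0,0],
    [0,0,-0.25,0,0,0,0],
    [0,0,-0.2,0,0,0,0],
    [0,0,-0.1,0,0,0,0],
    [0,0,-0.05,0,0,0,0],
    [0,0,0,0,0,0,0],
  ],
)

```text
time: 5.55
position: [0.5637, -0.0589, 0.3495]
tool_rot: [0.495, -0.504, 0.505, -0.496]
ft_force: [-0.5, -1.0, -2.9]
grip_width: 0.0299
```

```bash
python3 -c "
from h import *
goto((0.5465,0.3160,0.347),-10.5)
cv2.imwrite('pics/w3.png',eyes.camera('wrist')[:,:,::-1])
s=eyes.camera('top')[:,:,::-1];cv2.imwrite('pics/t3.png',cv2.resize(s[120:280,150:400],None,fx=3,fy=3,interpolation=cv2.INTER_CUBIC))"
```

```text
t 5.55 pos [ 0.5637 -0.0589  0.3495] jaw yaw -1.05 tilt 0.1 w 0.0299 F [-0.5 -1.  -2.9]
shift [-3.745  0.023 -0.241]
turn [-0.0005  0.0525  0.0001]
```

View pics/w3.png

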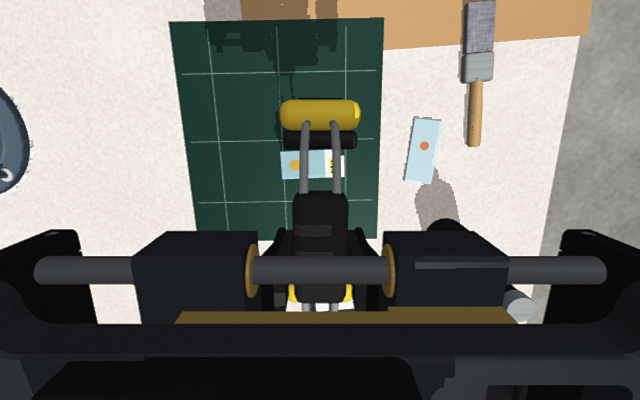

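View pics/t3.png

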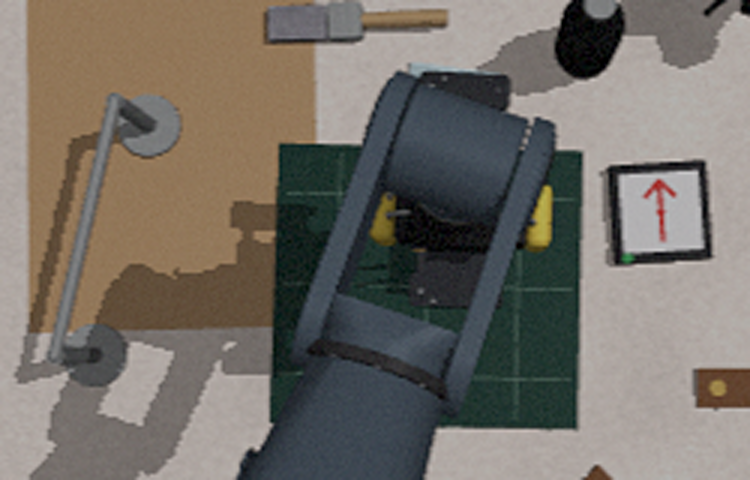

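Request:
play_rows(
  series=[
    [0,0,0,0,0,0.0175,0],
    [0,0,0,0,0,0.0175,0],
    [0,0,0,0,0,0.0175,0],
    [0,-0.1,0,-0.023,0,0,0],
    [0,-0.2,0,-0.047,0,0,0],
    [0,-0.3,0,-0.07,0,0,0],
    [0,-0.35,0,-0.0815,0,0,0],
    [0,-0.35,0,-0.0815,0,0,0],
    [0,-0.35,0,-0.0815,0,0,0],
    [0,-0.35,0,-0.0815,0,0,0],
    [0,-0.35,0,-0.0815,0,0,0],
  ],
)

```text
time: 6.57
position: [0.5512, 0.1845, 0.3472]
tool_rot: [-0.453, 0.544, -0.543, 0.452]
ft_force: [0.1, -0.1, -3.2]
grip_width: 0.0295
```

Request:
play_rows(
  series=[
    [0,-0.35,0,-0.0815,0,0,0],
    [0,-0.35,0,-0.0815,0,0,0],
    [0,-0.3,0,-0.07,0,0,0],
    [0,-0.2,0,-0.047,0,0,0],
    [0,-0.1,0,-0.023,0,0,0],
    [0,0,0,0,0,0,0],
    [0,0,0,0,0,0,0],
  ],
)

```text
time: 7.15
position: [0.5459, 0.3152, 0.3475]
tool_rot: [0.453, -0.543, 0.543, -0.452]
ft_force: [0.3, -0.5, -1.8]
grip_width: 0.0297
```

```bash
python3 -c "
from h import *
goto((0.5465,0.3160,0.1935),-10.5)
cv2.imwrite('pics/w4.png',eyes.camera('wrist')[:,:,::-1])
cv2.imwrite('pics/t4.png',eyes.camera('top')[:,:,::-1])
s=eyes.camera('scene')[:,:,::-1];cv2.imwrite('pics/s4.png',s)"
```

```text
t 7.15 pos [0.5459 0.3152 0.3475] jaw yaw -10.42 tilt 0.15 w 0.0297 F [ 0.3 -0.5 -1.8]
shift [-0.012  1.54   0.007]
turn [0.0005 0.0005 0.0007]
```

View pics/w4.png

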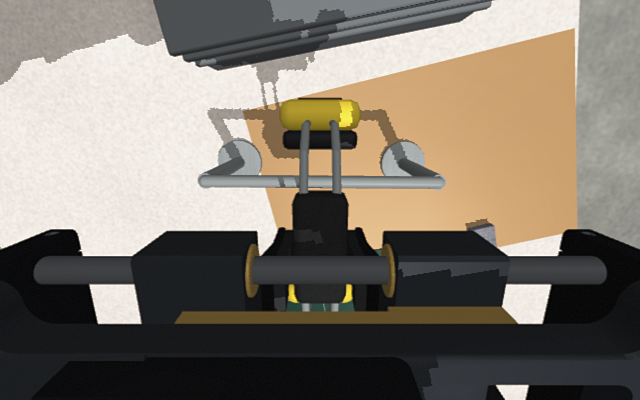

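View pics/s4.png

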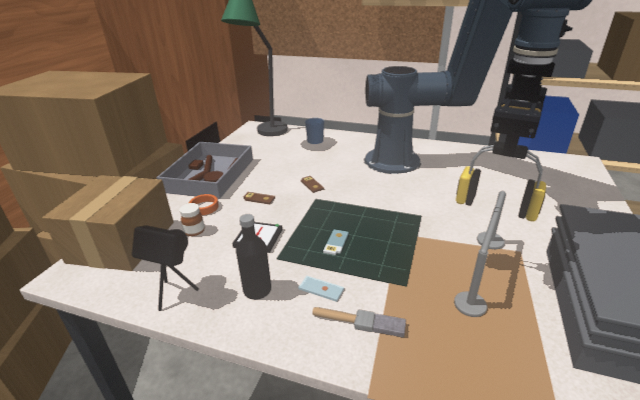

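View pics/t4.png

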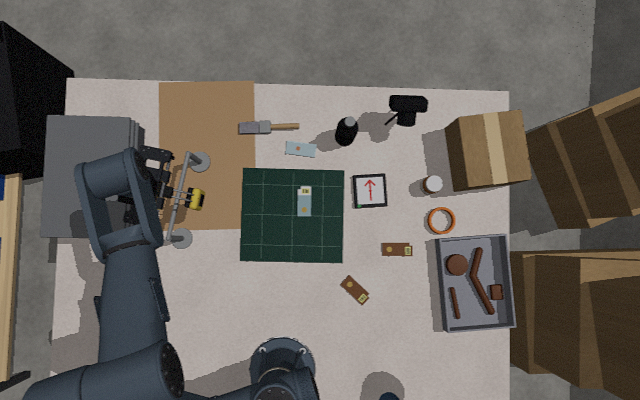

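Run:
```python
from h import *
T=params("top");S=params("scene");P=params("wrist")
a=onz(P,(203,181.5),.155);b=onz(P,(441,182.5),.155);print("bar",a.round(4),b.round(4),((a+b)/2).round(4),np.linalg.norm(a-b),np.degrees(np.arctan2(b[1]-a[1],b[0]-a[0])))
for z in(0,.1,.2):
  print(z,[onz(T,p,z).round(3)[:2] for p in((145,122),(139,238),(125,120))], [onz(P,p,z).round(3)[:2] for p in((205,67),(490,8))],[onz(S,p,z).round(3)[:2] for p in((550,262),(567,207))])
```

```text
bar [0.4203 0.3396 0.155 ] [0.6825 0.2894 0.155 ] [0.5514 0.3145 0.155 ] 0.26700738896259874 -10.83699457683626
0 [array([0.803, 0.48 ]), array([0.416, 0.482]), array([0.808, 0.546])] [array([0.406, 0.487]), array([0.828, 0.488])] [array([0.467, 0.485]), array([0.176, 0.571])]
0.1 [array([0.78 , 0.444]), array([0.417, 0.446]), array([0.784, 0.506])] [array([0.438, 0.466]), array([0.773, 0.466])] [array([0.6  , 0.441]), array([0.352, 0.515])]
0.2 [array([0.756, 0.409]), array([0.418, 0.41 ]), array([0.76 , 0.467])] [array([0.47 , 0.444]), array([0.719, 0.444])] [array([0.733, 0.398]), array([0.528, 0.459])]
```

Request:
play_rows(
  series=[
    [0,0,0.05,0,0,0,0],
    [0,0,0.1,0,0,0,0],
    [0,0,0.2,0,0,0,0],
    [0,0,0.2,0,0,0,0],
    [0,0,0.2,0,0,0,0],
    [0,0,0.2,0,0,0,0],
    [0,0,0.2,0,0,0,0],
    [0,0,0.15,0,0,0,0],
    [0,0,0.1,0,0,0,0],
    [0,0,0.05,0,0,0,0],
    [0,0,0.05,0,0,0,0],
    [0,0,0,0,0,0,0],
  ],
)

```text
time: 8.3
position: [0.5465, 0.3152, 0.198]
tool_rot: [-0.452, 0.544, -0.544, 0.452]
ft_force: [-0.2, 0.2, -2.7]
grip_width: 0.0295
```

```bash
python3 -c "
from h import *
goto((0.5465,0.3155,0.1925),-10.5)
s=eyes.camera('scene')[:,:,::-1];cv2.imwrite('pics/s5.png',cv2.resize(s[140:320,430:590],None,fx=3.3,fy=3.3,interpolation=cv2.INTER_CUBIC))
cv2.imwrite('pics/w5.png',eyes.camera('wrist')[:,:,::-1])"
```

```text
t 8.3 pos [0.5465 0.3152 0.198 ] jaw yaw -10.53 tilt 0.04 w 0.0295 F [-0.2  0.2 -2.7]
shift [-0.003  0.055 -0.   ]
turn [ 0.0002 -0.0002  0.0001]
```

View pics/s5.png

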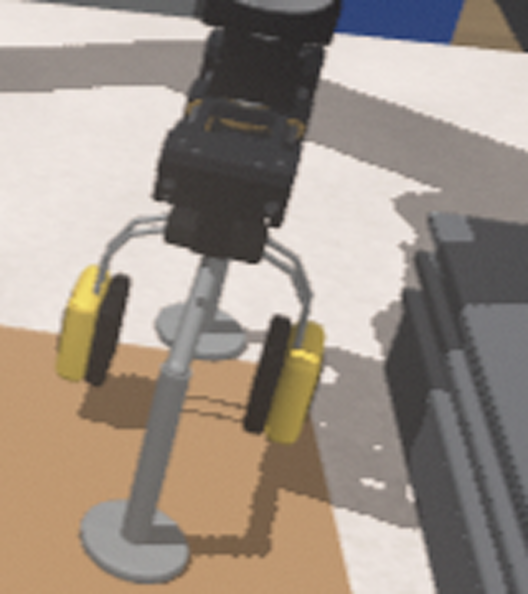

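View pics/w5.png

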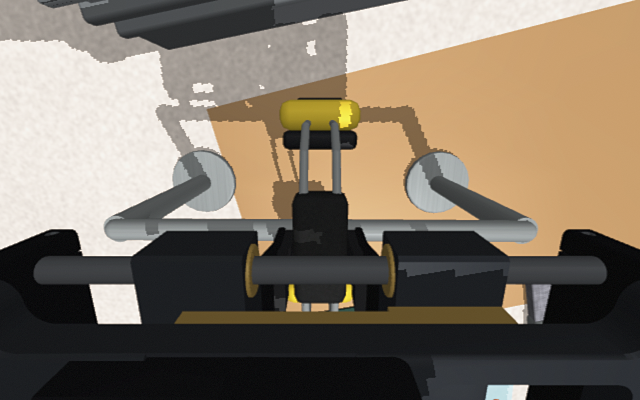

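Both views show the bar passing under the pad with a cup on each side. I'll lower it gently until it touches.

Request:
play_rows(
  series=[
    [0,0,0.02,0,0,0,0],
    [0,0,0.015,0,0,0,0],
    [0,0,0.01,0,0,0,0],
    [0,0,0,0,0,0,0],
  ],
)

```text
time: 8.73
position: [0.5464, 0.3155, 0.1941]
tool_rot: [0.452, -0.544, 0.544, -0.452]
ft_force: [-0.8, -0.0, -2.0]
grip_width: 0.0294
```

Request:
play_rows(
  series=[
    [0,0,0.01,0,0,0,0],
    [0,0,0,0,0,0,0],
  ],
)

```text
time: 8.9
position: [0.5465, 0.3155, 0.193]
tool_rot: [-0.452, 0.544, -0.544, 0.452]
ft_force: [-0.4, 0.3, -1.5]
grip_width: 0.0299
```

Request:
play_rows(
  series=[
    [0,0,0.01,0,0,0,0],
    [0,0,0,0,0,0,0],
  ],
)

```text
time: 9.07
position: [0.5466, 0.3156, 0.1924]
tool_rot: [0.452, -0.544, 0.544, -0.452]
ft_force: [-0.7, -0.1, -0.5]
grip_width: 0.0295
```

Request:
play_rows(
  series=[
    [0,0,0.005,0,0,0,0],
    [0,0,0,0,0,0,0],
  ],
)

```text
time: 9.23
position: [0.5466, 0.3155, 0.1923]
tool_rot: [0.452, -0.544, 0.544, -0.452]
ft_force: [-1.8, -0.9, 4.8]
grip_width: 0.0296
```

Contact at TCP z 0.1924, where 0.1925 was expected. Releasing.

Request:
play_rows(
  series=[
    [0.7,0,0,0,0,0,0],
    [0.7,0,0,0,0,0,0],
    [0.7,0,0,0,0,0,0],
    [0.7,0,0,0,0,0,0],
    [0.7,0,0,0,0,0,0],
    [0.7,0,0,0,0,0,0],
    [0.7,0,0,0,0,0,0],
  ],
)

```text
time: 9.82
position: [0.5465, 0.3155, 0.1915]
tool_rot: [-0.452, 0.544, -0.544, 0.452]
ft_force: [-0.5, -0.9, -0.2]
grip_width: 0.0596
```

```bash
python3 -c "
from h import *
goto(None)
s=eyes.camera('scene')[:,:,::-1];cv2.imwrite('pics/s6.png',cv2.resize(s[140:320,430:590],None,fx=3.3,fy=3.3,interpolation=cv2.INTER_CUBIC))
cv2.imwrite('pics/w6.png',eyes.camera('wrist')[:,:,::-1])"
```

```text
t 9.82 pos [0.5465 0.3155 0.1915] jaw yaw -10.51 tilt 0.0 w 0.0596 F [-0.5 -0.9 -0.2]
```

View pics/s6.png

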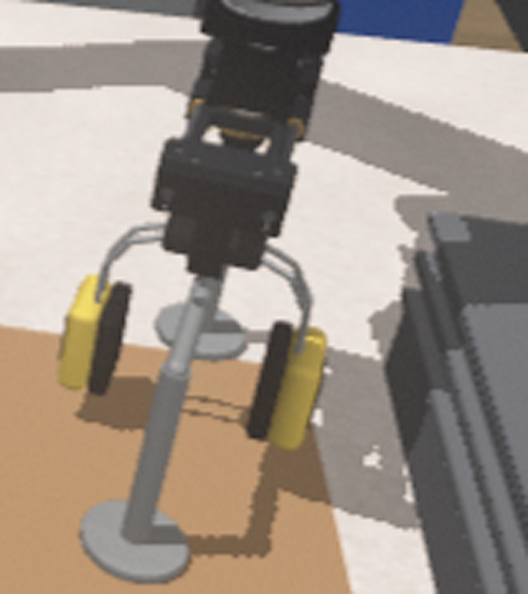

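View pics/w6.png

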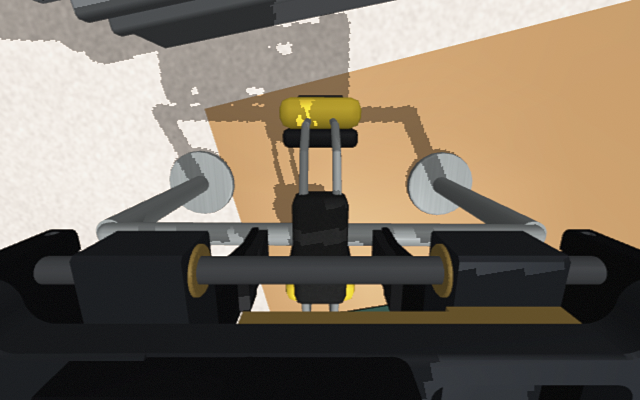

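Request:
play_rows(
  series=[
    [0.7,0,-0.1,0,0,0,0],
    [0.7,0,-0.2,0,0,0,0],
    [0.7,0,-0.2,0,0,0,0],
    [0.7,0,-0.2,0,0,0,0],
    [0.7,0,-0.2,0,0,0,0],
    [0.7,0,-0.1,0,0,0,0],
    [0.7,0,0,0,0,0,0],
  ],
)

```text
time: 10.5
position: [0.548, 0.3161, 0.2952]
tool_rot: [0.45, -0.543, 0.544, -0.454]
ft_force: [0.6, -0.3, -0.4]
grip_width: 0.0605
```

```bash
python3 -c "
from h import *
goto((0.50,-0.06,0.2),90)
print(robot.get_obs()['q'])
cv2.imwrite('pics/w7.png',eyes.camera('wrist')[:,:,::-1])
t=eyes.camera('top')[:,:,::-1];cv2.imwrite('pics/t7.png',t)"
```

```text
t 10.5 pos [0.548  0.3161 0.2952] jaw yaw -10.5 tilt 0.4 w 0.0605 F [ 0.6 -0.3 -0.4]
shift [3.789 0.94  0.207]
turn [-0.0024 -0.5583  0.0008]
[3.46835632e-01 4.88444305e-01 1.36201375e+00 6.14253843e-05
 1.28413486e+00 5.30093204e-01]
```

View pics/w7.png

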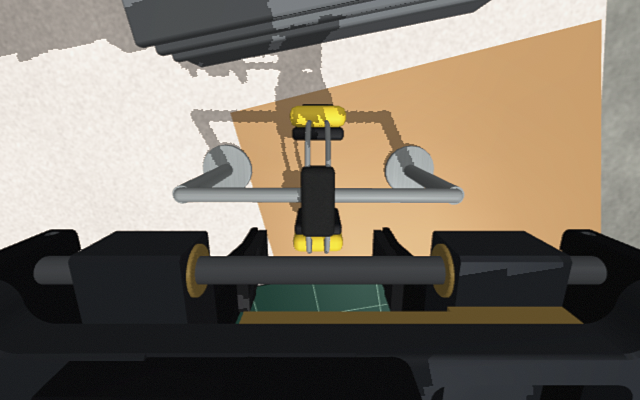

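The ear defenders hang squarely on the bar, with the pad at (318,195) and the cups either side at (318,117) and (318,243). Now I'll turn the jaws to go across the slide.

Request:
play_rows(
  series=[
    [1,0,0,0,0,0.0361,0],
    [1,0,0,0,0,0.0361,0],
    [1,0,0,0,0,0.0361,0],
    [1,0,0,0,0,0.0361,0],
    [1,0,0,0,0,0.0361,0],
    [1,0,0,0,0,0.0361,0],
    [1,0,0,0,0,0.0361,0],
    [1,0,0,0,0,0.0361,0],
    [1,0,0,0,0,0.0361,0],
    [1,0,0,0,0,0.0361,0],
    [1,0,0,0,0,0.0361,0],
    [1,0,0,0,0,0.0361,0],
  ],
)

```text
time: 11.6
position: [0.5455, 0.3151, 0.2893]
tool_rot: [0.009, -0.707, 0.708, -0.006]
ft_force: [-0.1, 0.4, -0.4]
grip_width: 0.0869
```

Run:
```python
from h import *
goto((0.545,-0.06,0.2),-88.5)
t=cv2.imread("pics/t7.png");T=params("top")
cv2.imwrite("pics/t7c.png",cv2.resize(t[180:225,285:325],None,fx=12,fy=12,interpolation=cv2.INTER_CUBIC))
```

```text
t 11.6 pos [0.5455 0.3151 0.2893] jaw yaw -88.81 tilt 0.24 w 0.0869 F [-0.1  0.4 -0.4]
shift [0.08  0.899 3.748]
turn [-0.0004 -0.0017  0.0013]
```

View pics/t7c.png

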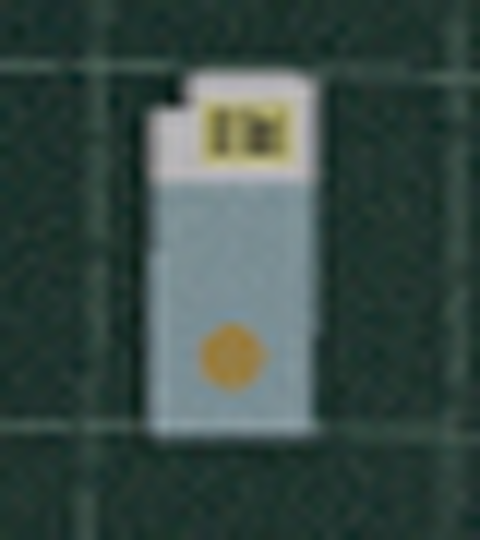

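Request:
play_rows(
  series=[
    [1,0,0,0.2,0,0,0],
    [1,0,0,0.35,0,0,0],
    [1,0,0,0.35,0,0,0],
    [1,0,0,0.35,0,0,0],
    [1,0,0,0.35,0,0,0],
    [1,0,0,0.35,0,0,0],
    [1,0,0.15,0.35,0,0,0],
    [1,0,0.15,0.35,0,0,0],
    [1,0,0.15,0.35,0,0,0],
    [1,0,0.15,0.35,0,0,0],
    [1,0,0.15,0.25,0,0,0],
    [1,0,0.15,0.15,0,0,0],
  ],
)

```text
time: 12.6
position: [0.5555, -0.0622, 0.1993]
tool_rot: [-0.009, 0.707, -0.707, 0.007]
ft_force: [-0.1, 0.8, -0.4]
grip_width: 0.0868
```

Request:
play_rows(
  series=[
    [1,0,0,0,0,0,0],
    [1,0,0,0,0,0,0],
    [1,0,0,0,0,0,0],
  ],
)

```text
time: 12.85
position: [0.556, -0.0586, 0.201]
tool_rot: [-0.01, 0.707, -0.707, 0.009]
ft_force: [0.9, -0.1, 1.1]
grip_width: 0.0866
```

```bash
python3 -c "
from h import *
goto((0.545,-0.06,0.2),-88.5)
cv2.imwrite('pics/w8.png',eyes.camera('wrist')[:,:,::-1])"
```

```text
t 12.85 pos [ 0.556  -0.0586  0.201 ] jaw yaw -88.48 tilt 0.11 w 0.0866 F [ 0.9 -0.1  1.1]
shift [0.11  0.011 0.011]
turn [0.0003 0.0001 0.0005]
```

View pics/w8.png

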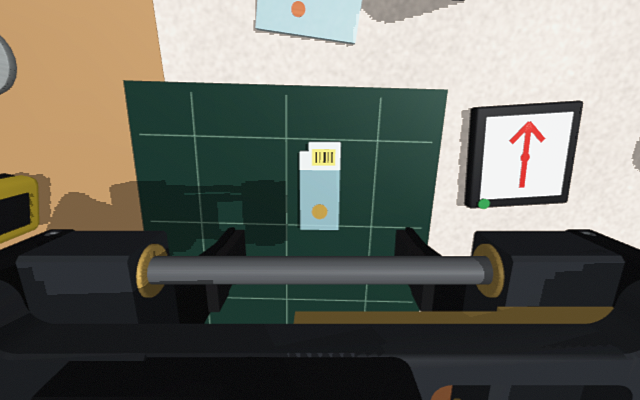

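The whole slide is visible: notch at top left (304,146), label at (324,156), clear end down to (319,230). It matches the description. The pad's red dot is at (525,157). Measuring both.

Run:
```python
from h import *
im=cv2.imread("pics/w8.png"); P=params("wrist"); hsv=cv2.cvtColor(im,cv2.COLOR_BGR2HSV)
m=((hsv[:,:,2]>110)&~((hsv[:,:,0]>60)&(hsv[:,:,0]<84))).astype(np.uint8); a=np.zeros_like(m);a[136:236,290:350]=m[136:236,290:350]
a=cv2.morphologyEx(a,cv2.MORPH_OPEN,np.ones((4,4)))
c=max(cv2.findContours(a,cv2.RETR_EXTERNAL,cv2.CHAIN_APPROX_NONE)[0],key=cv2.contourArea)[:,0]
w=np.array([onz(P,p,.010)[:2] for p in c])
r=cv2.minAreaRect((w*1000).astype(np.float32));print("slide rect mm",r, cv2.boundingRect(c))
# pad
for n,lo,hi in(("red",(0,120,80),(8,255,255)),):
    q=cv2.inRange(hsv,lo,hi)|cv2.inRange(hsv,(172,120,80),(180,255,255)); q[:, :490]=0;q[:,570:]=0;q[:110]=0;q[200:]=0
    v,u=np.nonzero(q);pts=np.array([onz(P,p,.016)[:2] for p in zip(u,v)]);print(n,len(pts),pts.min(0),pts.max(0))
    W=onz(P,(525,157),.016);print("dot",W.round(4))
    tip=onz(P,(529,122),.016);tail=onz(P,(522,187),.016);d=tip-tail;print("arrow",tip.round(4),tail.round(4),np.degrees(np.arctan2(d[1],d[0])))
cv2.imwrite("pics/w8c.png",cv2.resize(im[90:220,450:600],None,fx=5,fy=5,interpolation=cv2.INTER_CUBIC)[:600])
cv2.imwrite("pics/w8d.png",cv2.resize(im[135:240,285:355],None,fx=5.5,fy=5.5,interpolation=cv2.INTER_CUBIC)[:600])
```

```text
slide rect mm ((538.900146484375, -60.469207763671875), (71.30860900878906, 44.317283630371094), 0.6397251486778259) (301, 170, 40, 61)
red 551 [ 0.563532   -0.29385626] [ 0.63161871 -0.25848761]
dot [ 0.5953 -0.278   0.016 ]
arrow [ 0.6316 -0.2747  0.016 ] [ 0.5625 -0.2814  0.016 ] 5.581229876222984
```

View pics/w8c.png

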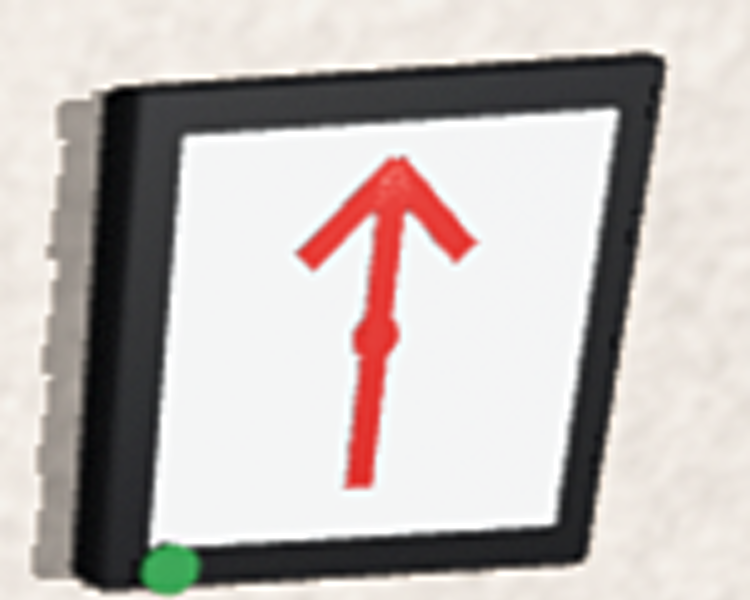

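View pics/w8d.png

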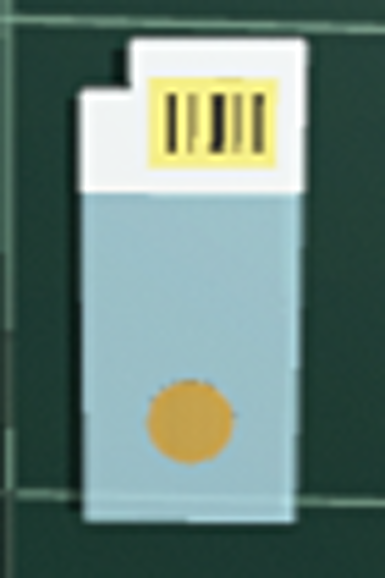

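Request:
play_rows(
  series=[
    [1,0.1,0.1,0.018,0,0.003,0],
    [1,0,0.25,0,0,0,0],
    [1,0,0.25,0,0,0,0],
    [1,0,0.25,0,0,0,0],
    [1,0,0.2,0,0,0,0],
    [1,0,0.15,0,0,0,0],
    [1,0,0.15,0,0,0,0],
    [1,0,0.1,0,0,0,0],
    [1,0,0.05,0,0,0,0],
    [1,0,0,0,0,0,0],
    [1,0,0,0,0,0,0],
  ],
)

```text
time: 13.82
position: [0.547, -0.0611, 0.0521]
tool_rot: [0.006, -0.707, 0.707, -0.007]
ft_force: [-0.0, 0.1, 1.1]
grip_width: 0.087
```

```bash
python3 -c "
from h import *
goto((0.546,-0.0604,0.030),-89)
cv2.imwrite('pics/w9.png',eyes.camera('wrist')[:,:,::-1])"
```

```text
t 13.82 pos [ 0.547  -0.0611  0.0521] jaw yaw -88.98 tilt 0.06 w 0.087 F [-0.   0.1  1.1]
shift [ 0.01   0.221 -0.007]
turn [-0.0001  0.0001 -0.0003]
```

View pics/w9.png

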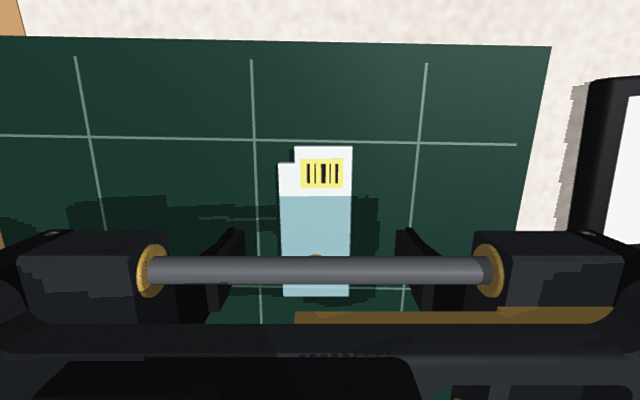

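Request:
play_rows(
  series=[
    [1,0.005,0.08,-0.02,0,0,0],
    [1,0,0.07,0,0,0,0],
    [1,0,0.05,0,0,0,0],
    [1,0,0.02,0,0,0,0],
    [1,0,0,0,0,0,0],
    [1,0,0,0,0,0,0],
  ],
)

```text
time: 14.37
position: [0.5459, -0.0595, 0.0293]
tool_rot: [-0.006, 0.707, -0.707, 0.006]
ft_force: [0.1, -0.3, 0.3]
grip_width: 0.0872
```

```bash
python3 -c "
from h import *
goto((0.546,-0.0585,0.030),-89)
cv2.imwrite('pics/w10.png',eyes.camera('wrist')[:,:,::-1])"
```

```text
t 14.37 pos [ 0.5459 -0.0595  0.0293] jaw yaw -89.03 tilt 0.03 w 0.0872 F [ 0.1 -0.3  0.3]
shift [-0.002 -0.007 -0.01 ]
turn [ 0.0001 -0.0002  0.0001]
```

View pics/w10.png

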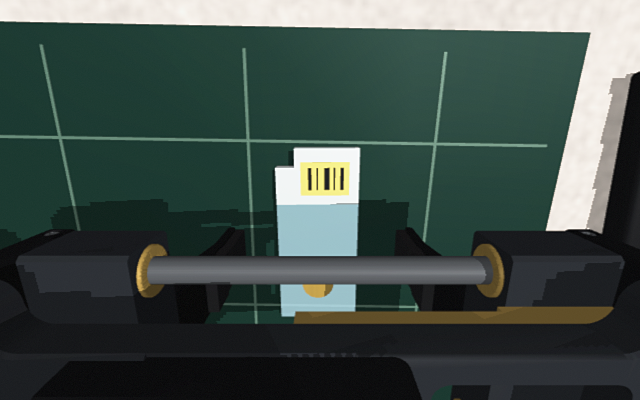

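Request:
play_rows(
  series=[
    [0,0,0,0,0,0,0],
    [0,0,0,0,0,0,0],
    [0,0,0,0,0,0,0],
    [0,0,0,0,0,0,0],
    [0,0,0,0,0,0,0],
    [0,0,0,0,0,0,0],
    [0,0,0,0,0,0,0],
    [0,0,0,0,0,0,0],
    [0,0,0,0,0,0,0],
    [0,0,0,0,0,0,0],
    [0,0,0,0,0,0,0],
  ],
  grip_force=22,
)

```text
time: 15.33
position: [0.546, -0.0594, 0.0296]
tool_rot: [-0.006, 0.707, -0.707, 0.006]
ft_force: [-0.1, 0.2, 0.2]
grip_width: 0.0436
```

```bash
python3 -c "
from h import *
goto((0.546,-0.0585,0.030),-89)
cv2.imwrite('pics/w11.png',eyes.camera('wrist')[:,:,::-1])"
```

```text
t 15.33 pos [ 0.546  -0.0594  0.0296] jaw yaw -89.02 tilt 0.0 w 0.0436 F [-0.1  0.2  0.2]
shift [-0.001 -0.004 -0.009]
turn [ 0.     -0.0001  0.    ]
```

View pics/w11.png

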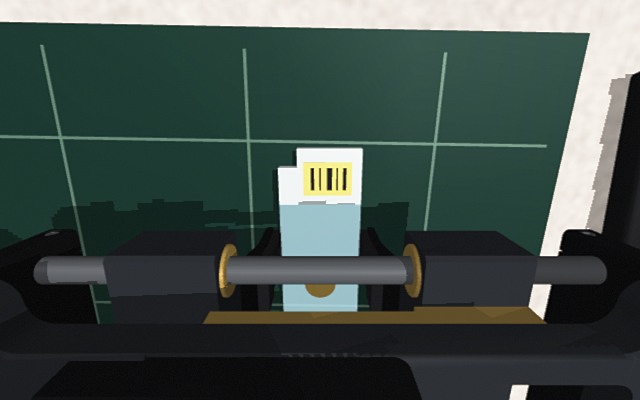

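Gripped at 43.6 mm, with the fingers on the clear part below the frosted line at v=205. I'll lift and measure where the label sits relative to the tool.

Request:
play_rows(
  series=[
    [0,0,-0.03,0,0,0,0],
    [0,0,-0.06,0,0,0,0],
    [0,0,-0.1,0,0,0,0],
    [0,0,-0.2,0,0,0,0],
    [0,0,-0.2,0,0,0,0],
    [0,0,-0.2,0,0,0,0],
    [0,0,-0.2,0,0,0,0],
    [0,0,-0.1,0,0,0,0],
    [0,0,-0.05,0,0,0,0],
    [0,0,0,0,0,0,0],
  ],
)

```text
time: 16.22
position: [0.5465, -0.0596, 0.1449]
tool_rot: [0.005, -0.707, 0.707, -0.007]
ft_force: [-0.1, 0.1, -0.5]
grip_width: 0.0434
```

```bash
cat >> h.py <<'E'
def labelpos(n,zoff=-0.0195):
    """frosted end in wrist picture; zoff = slide top face relative to TCP"""
    o=robot.get_obs();P=params('wrist');im=eyes.camera('wrist')[:,:,::-1].copy();cv2.imwrite(n,im)
    M=R.from_quat(o["tool_rot"]).as_matrix()
    hsv=cv2.cvtColor(im,cv2.COLOR_BGR2HSV)
    return o,P,M,im,hsv
E
python3 - <<'E'
from h import *
o,P,M,im,hsv=labelpos('pics/w12.png')
goto(None)
cv2.imwrite("pics/w12c.png",cv2.resize(im[120:330,230:410],None,fx=2.8,fy=2.8,interpolation=cv2.INTER_CUBIC))
E
```

```text
t 16.27 pos [ 0.5459 -0.0595  0.1439] jaw yaw -89.03 tilt 0.04 w 0.0438 F [ 0.1  0.5 -0.4]
```

View pics/w12c.png

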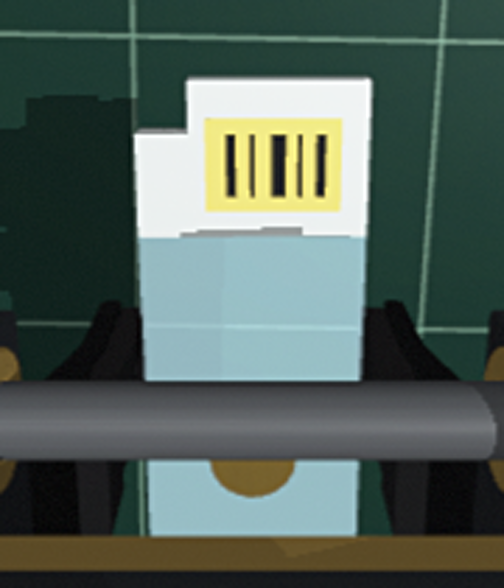

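View pics/w12.png

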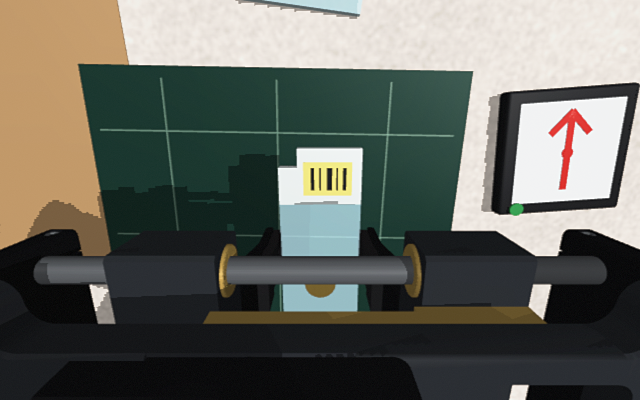

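Run:
```python
from h import *
P=params('wrist');o=robot.get_obs();M=R.from_quat(o["tool_rot"]).as_matrix();p=o["position"]
zt=p[2]-.0296+.010
L=onz(P,(279.2,204.6),zt);Rr=onz(P,(360.7,204.6),zt);F=onz(P,(362.5,148.0),zt);C=onz(P,(278,167),zt)
print("width",np.linalg.norm(L-Rr),"frost len",np.linalg.norm(F-Rr),np.linalg.norm(C-L),"yaw edge",np.degrees(np.arctan2((F-Rr)[1],(F-Rr)[0])),np.degrees(np.arctan2((L-Rr)[1],(L-Rr)[0]))-90)
ax=-M[:,0]; lab=(L+Rr)/2+ax*.015; lab[2]-=.0035
print("label rel tool",(M.T@(lab-p)).round(4),"label",lab.round(4))
# pad again
d=onz(P,(567.5,153.5),.016);print("dot",d.round(4))
```

```text
width 0.04433689155008895 frost len 0.03047928916660273 0.020589181672901923 yaw edge 1.2531681009311704 0.9968991659577142
label rel tool [-0.0427  0.0231  0.0012] label [ 0.5886 -0.0599  0.1208]
dot [ 0.5929 -0.277   0.016 ]
```

Request:
play_rows(
  series=[
    [0,0,0,0,0,-0.0245,0],
    [0,0.03,0,0.1,0,0,0],
    [0,0.07,0,0.22,0,0,0],
    [0,0.1,0,0.32,0,0,0],
    [0,0.11,0,0.35,0,0,0],
    [0,0.11,0,0.35,0,0,0],
    [0,0.1,0,0.32,0,0,0],
    [0,0.07,0,0.22,0,0,0],
    [0,0.05,0,0.15,0,0,0],
    [0,0.02,0,0.09,0,0,0],
    [0,0,0,0,0,0,0],
    [0,0,0,0,0,0,0],
  ],
)

```text
time: 17.27
position: [0.4996, -0.2765, 0.1428]
tool_rot: [-0.033, 0.707, -0.706, 0.032]
ft_force: [0.8, 0.4, -0.6]
grip_width: 0.0434
```

Run:
```python
from h import *
o,P,M,im,hsv=labelpos('pics/w13.png')
goto(None)
t=eyes.camera('top')[:,:,::-1];cv2.imwrite('pics/t13.png',t)
```

```text
t 17.32 pos [ 0.4997 -0.2758  0.1429] jaw yaw -84.64 tilt 0.12 w 0.0435 F [-0.7 -1.  -1.6]
```

View pics/w13.png

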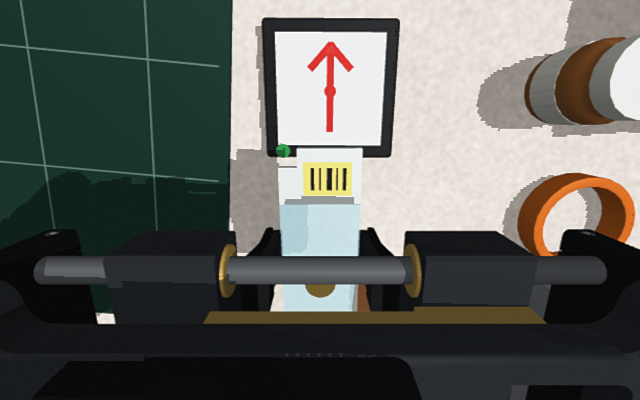

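View pics/t13.png

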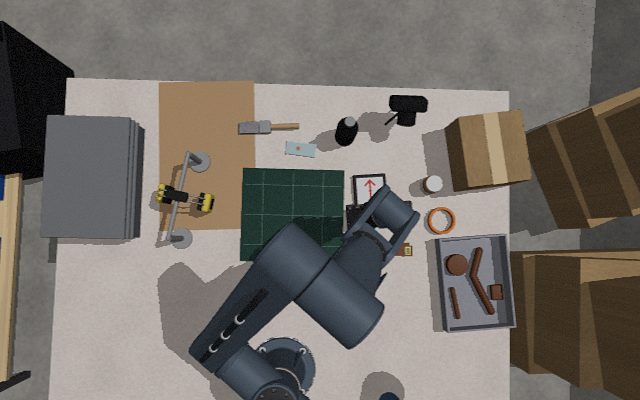

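The muffs still hang on the bar at (185,197) in the top view. The wrist view shows the pad head-on: dot (330,91), arrow tip (331,43), tail (330,131).

Run:
```python
from h import *
im=cv2.imread('pics/w13.png');P=params('wrist');hsv=cv2.cvtColor(im,cv2.COLOR_BGR2HSV)
q=cv2.inRange(hsv,(0,120,80),(8,255,255))|cv2.inRange(hsv,(172,120,80),(180,255,255)); q[:30]=0;q[140:]=0;q[:,:295]=0;q[:,365:]=0
v,u=np.nonzero(q);pts=np.array([onz(P,p,.016)[:2] for p in zip(u,v)])
print(len(pts),u.min(),u.max(),v.min(),v.max())
# shaft rows below the head
rows=[(x,u[v==x].mean(),np.ptp(u[v==x])+1) for x in range(72,132)]
wd=np.array([r[2] for r in rows]); dot=[r for r in rows if r[2]>wd[-15:].max()+2]
print("dot rows",[(r[0],round(r[1],1),r[2]) for r in dot])
sh=np.array([onz(P,(r[1],r[0]),.016)[:2] for r in rows]); f=np.polyfit(sh[:,0],sh[:,1],1); print("arrow yaw",np.degrees(np.arctan(f[0])))
dc=onz(P,(np.mean([r[1] for r in dot]),np.mean([r[0] for r in dot])),.016);print("dot",dc.round(4))
tip=onz(P,(331,v.min()),.016);tail=onz(P,(330,v.max()),.016);print(tip.round(4),tail.round(4),np.degrees(np.arctan2(*(tip-tail)[[1,0]])))
# white inner square
w=((hsv[:,:,2]>215)&(hsv[:,:,1]<20)|(q>0)).astype(np.uint8); w[:26]=0;w[150:]=0;w[:,:268]=0;w[:,392:]=0
cn=max(cv2.findContours(w,cv2.RETR_EXTERNAL,cv2.CHAIN_APPROX_NONE)[0],key=cv2.contourArea)[:,0]; print(cv2.boundingRect(cn))
cw=np.array([onz(P,p,.016)[:2] for p in cn if p[1]<145])*1000; print(cv2.minAreaRect(cw.astype(np.float32)))
```

```text
992 308 352 42 131
dot rows [(87, np.float64(330.0), np.int64(9)), (88, np.float64(329.5), np.int64(10)), (89, np.float64(329.5), np.int64(10)), (90, np.float64(330.0), np.int64(11)), (91, np.float64(330.0), np.int64(11)), (92, np.float64(330.0), np.int64(11)), (93, np.float64(329.5), np.int64(10)), (94, np.float64(329.5), np.int64(10))]
arrow yaw 5.293799132322614
dot [ 0.5954 -0.2755  0.016 ]
[ 0.6318 -0.2728  0.016 ] [ 0.5628 -0.2791  0.016 ] 5.267569269928902
(275, 32, 111, 113)
((595.2719116210938, -275.3345947265625), (87.82491302490234, 88.06629180908203), 5.1575422286987305)
```

```bash
python3 -c "
from h import *
goto((0.5515,-0.2794,0.091),-84.75)"
```

```text
t 17.37 pos [ 0.4999 -0.2754  0.143 ] jaw yaw -84.58 tilt 0.11 w 0.0437 F [ 0.8  0.9 -0.1]
shift [-0.511  0.52   0.09 ]
turn [0.0005 0.0009 0.0004]
```

Request:
play_rows(
  series=[
    [0,-0.05,0,0.01,0,0.001,0],
    [0,-0.1,0,0.02,0,0,0],
    [0,-0.15,0,0.02,0,0,0],
    [0,-0.12,0.05,0.02,0,0,0],
    [0,-0.06,0.1,0.01,0,0,0],
    [0,-0.03,0.12,0.01,0,0,0],
    [0,0,0.12,0,0,0,0],
    [0,0,0.08,0,0,0,0],
    [0,0,0.04,0,0,0,0],
    [0,0,0.01,0,0,0,0],
    [0,0,0,0,0,0,0],
    [0,0,0,0,0,0,0],
  ],
)

```text
time: 18.37
position: [0.5517, -0.2813, 0.0918]
tool_rot: [0.032, -0.706, 0.706, -0.032]
ft_force: [-1.2, 0.1, -0.7]
grip_width: 0.0433
```

Run:
```python
from h import *
o,P,M,im,hsv=labelpos('pics/w14.png')
goto((0.5515,-0.2794,0.091),-84.75)
print(o["joint_velocities"].round(3))
t=eyes.camera('top')[:,:,::-1];cv2.imwrite('pics/t14.png',t)
s=eyes.camera('scene')[:,:,::-1];cv2.imwrite('pics/s14.png',s)
```

```text
t 18.42 pos [ 0.5519 -0.2814  0.0921] jaw yaw -84.81 tilt 0.05 w 0.0435 F [-0.2 -0.7  0.3]
shift [ 0.002  0.011 -0.02 ]
turn [-0.0002 -0.0003 -0.0002]
[-0.001 -0.011 -0.007  0.     0.001 -0.002]
```

View pics/w14.png

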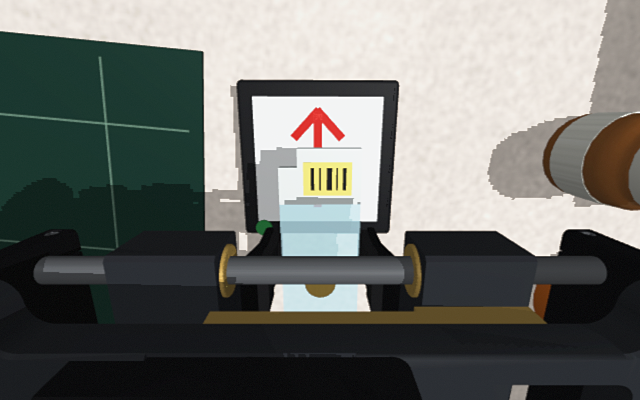

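View pics/s14.png

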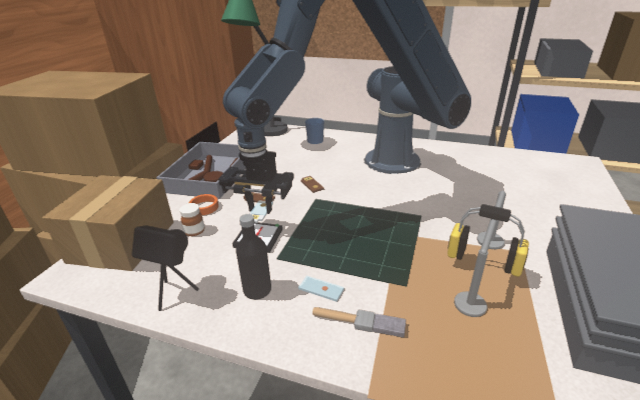

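View pics/t14.png

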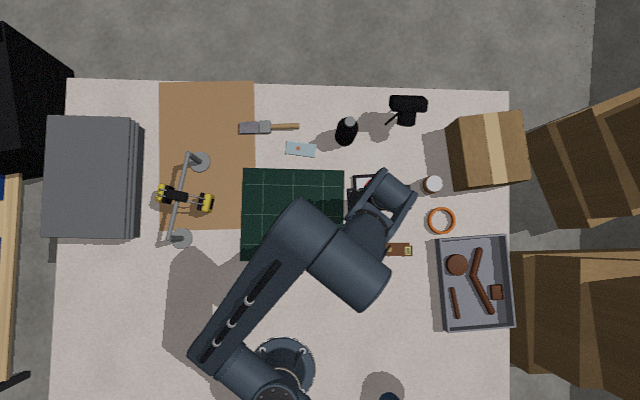

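Run:
```python
from h import *
P=params('wrist');o=robot.get_obs();p=o["position"]
zt=p[2]-.0296+.010
L=onz(P,(279.2,204.6),zt);Rr=onz(P,(360.7,204.6),zt)
im=cv2.imread('pics/w14.png');hsv=cv2.cvtColor(im,cv2.COLOR_BGR2HSV)
q=cv2.inRange(hsv,(0,120,80),(8,255,255))|cv2.inRange(hsv,(172,120,80),(180,255,255)); q[:90]=0;q[147:]=0;q[:,:270]=0;q[:,370:]=0
v,u=np.nonzero(q); tip=onz(P,(u[v<=v.min()+2].mean(),v.min()),.016); a=np.radians(5.25);e=np.array([np.cos(a),np.sin(a),0])
c=tip-e*.0367; lab=(L+Rr)/2+e*.015
print("pad ctr from tip",c.round(4),"label",lab.round(4),"label z",zt-.0035)
cv2.imwrite('pics/w14c.png',cv2.resize(im[70:250,220:420],None,fx=3,fy=3,interpolation=cv2.INTER_CUBIC))
```

```text
pad ctr from tip [ 0.5949 -0.2771  0.016 ] label [ 0.5946 -0.2789  0.0726] label z 0.06913188429591277
```

View pics/w14c.png

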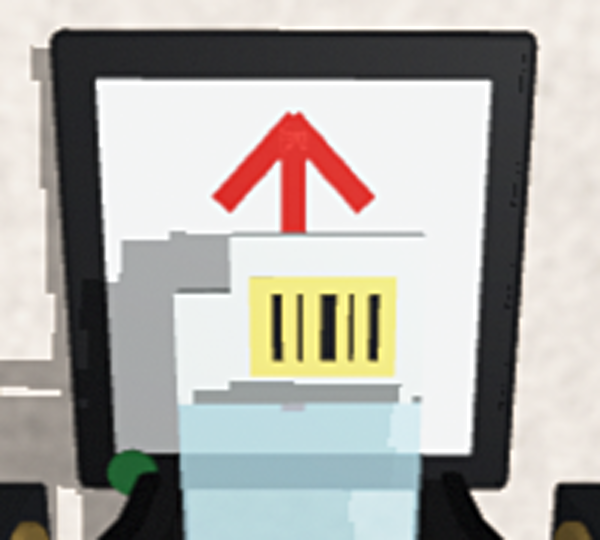

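The label is within 2 mm in y. One small trim, then settle.

Request:
play_rows(
  series=[
    [0,0,0.01,-0.02,0,0,0],
    [0,0,0,0,0,0,0],
    [0,0,0,0,0,0,0],
    [0,0,0,0,0,0,0],
    [0,0,0,0,0,0,0],
    [0,0,0,0,0,0,0],
    [0,0,0,0,0,0,0],
    [0,0,0,0,0,0,0],
  ],
)

```text
time: 19.18
position: [0.5516, -0.279, 0.0905]
tool_rot: [-0.032, 0.706, -0.706, 0.032]
ft_force: [-0.6, 0.6, 0.2]
grip_width: 0.0432
```

Run:
```python
from h import *
o=robot.get_obs(); goto((0.5515,-0.2794,0.091),-84.75); print(np.abs(o["joint_velocities"]).max())
P=params('wrist');im=eyes.camera('wrist')[:,:,::-1];cv2.imwrite('pics/w15.png',im)
t=eyes.camera('top')[:,:,::-1]
s=eyes.camera('scene')[:,:,::-1]
a=cv2.resize(t[140:260,145:225],None,fx=4,fy=4);b=cv2.resize(s[180:300,430:540],None,fx=4,fy=4);cv2.imwrite('pics/m15.png',np.hstack([a,b]))
```

```text
t 19.18 pos [ 0.5516 -0.279   0.0905] jaw yaw -84.79 tilt 0.0 w 0.0432 F [-0.6  0.6  0.2]
shift [ 0.001 -0.005  0.003]
turn [ 0.     -0.0002 -0.    ]
0.00216787472299656
```

View pics/m15.png

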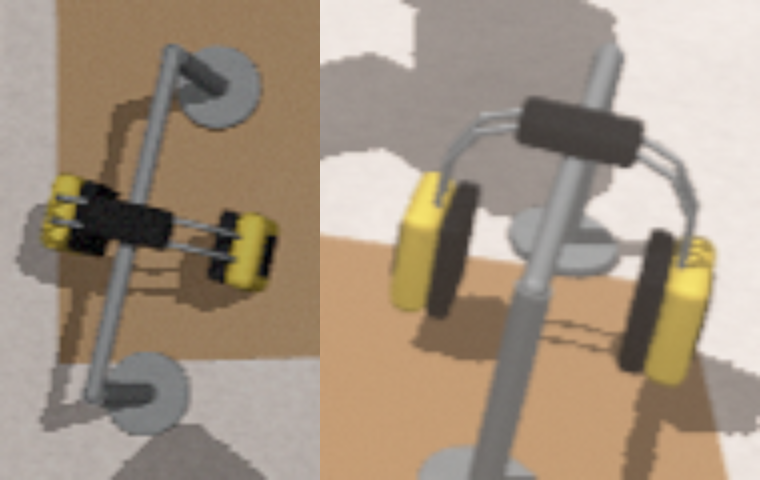

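View pics/w15.png

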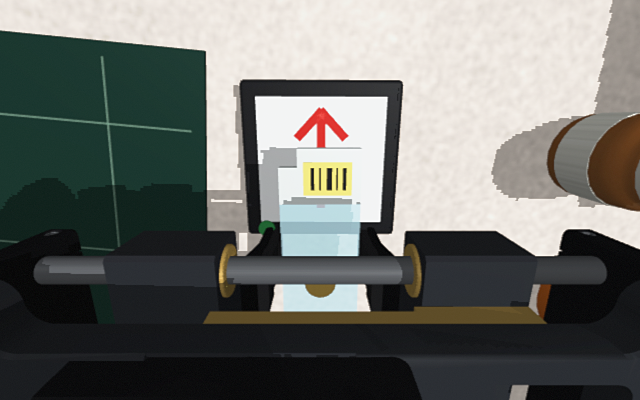

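The ear defenders hang astride the bar and level. The slide is still and centred under the arrow line. Handing in.

```bash
python3 -c "
from rig import ticket
print(ticket.hand_in())"
```

```text
the job is handed in; nothing more can be done
None
```

The ear defenders hang astride the bar, and the gripper is holding the notched slide over the light pad. I handed the job in at about 19.3 s; no verdict was reported.

- **Ear defenders:** I gripped the headband pad and lowered it over the bar. It touched at a tool height of 0.1924 m, against 0.1925 m expected. The last top and scene pictures show one cup either side of the bar, hanging free.
- **Slide grip:** I took it across its clear part, about 8 mm from the centre on the side away from the frosted end. The opening read 43–44 mm, and its position in the wrist picture did not change after the lift.
- **Final pose:**
  - Tool tilt read 0.0°, and the joints were practically still.
  - The notched end points within about 0.1° of the measured arrow direction (5.2–5.3°).
  - The frosted end's centre is at about z = 0.067 m, roughly 5 cm above the pad's top. After a last 2 mm trim its centre should be within about 1 mm of the pad's, by the wrist camera.

**Disagreement:** the top camera put the pad's centre about 4 mm nearer the robot in x than the wrist camera did. I aimed between them, nearer the wrist value, and by the wrist view the label ended up almost on the wrist value. If the top camera is right, the label is about 4 mm too far forward.

The other things on the table were not touched.

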